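# Uncover the tally counter and step it to red

### The job

Swing the white cover of the kitchen tally counter up to upright on its pins, lift it straight up off them, and lower it gently into the slot of the drying rack so that it stands there upright on its hooks. Then press the orange step button, fully down and up each time, until the red face of the drum shows on top, and not a step further. Leave the other things on the worktop where they are.

Things in the scene. Friction and masses are not known exactly. Their poses are not given: they have to be found in the camera images.
- tally: Kitchen tally counter: green open-topped case, 130 (x) x 150 (y) x 80 mm tall, fixed. Origin: centre of its underside, z up. Grey deck 45 mm up; on it a drum in a black frame (60x58 mm, top 64 mm up, centred x +8, y -18 mm, under a clear pane) and an orange button. Two steel hinge pins (8 mm thick, along x) lie 15 mm outside its +y wall, in ears at x +-60 mm, 92 mm up.
- hinge_axis (a point): point on the counter's hinge line midway between the two pins, 90 mm to +y of the counter's origin and 84 mm up; fixed to the counter, same axes
- cover: White loose cover 126x164x8 mm, 0.2 kg, shut on the counter. Origin on its hinge line, mid-plate; plate from 12 to 176 mm along its -y; z = outer face. Two hooks (21 mm thick, slots 11 mm wide, open to its +y) sit on the pins: it turns about them (-y edge up) and when upright lifts straight up off them (15 mm to come free). It falls shut if let go. Front lugs stop it sliding off while shut.
- cover_bar (a point): middle of the cover's round steel handle bar, 12 mm thick, 90 mm along the cover's x, posts at its ends. It is 150 mm to -y of the cover's origin and 40 mm above mid-plate (30 mm free between bar and plate); shut, it is 124 mm up. The cover can turn in a light grip (about 30 N) and is held stiffly by a firm one (about 100 N).
- cover_foot (a point): lower end of the cover when it stands upright: tip of the hooks, 14 mm to the cover's +y from its origin (164 mm from the bar, along the plate)
- rack: Drying rack, fixed: grey base 150 (x) x 110 (y) x 6 mm with steel wire loops 70 mm tall along both sides of one slot. The slot runs along the rack's x over its middle, 32 mm wide (y -16 to +16 mm). Origin: centre of the underside. The cover stands in it on its hooks, plate along the rack's x, handle to either side.
- rack_slot (a point): middle of the slot's floor, 6 mm above the rack's origin; rack's axes
- drum (a joint): angle (rad) of the eight-faced drum. It rests only at multiples of 0.785 (one face up); each full press and release of the button adds 0.785; it never turns back. Faces up: white with 8 dots at -0.785; white with 1 to 4 dots at 0, 0.785, 1.571, 2.356; yellow with 5 dots at 3.142; red with 6 dots at 3.927. Starts at one of -0.785 to 3.142, so 1 to 6 presses (may settle for half a second).
- step_button (a joint): travel (m) of the orange step button: 0 up, 0.0155 fully down; it must go all the way down and come all the way up for each step. It takes 1 to 4 N, then meets a firm stop; it springs back by itself.
- button_top (a point): centre of the orange button's top (34 mm across), which moves with it; 74 mm up when released, at x -9.5, y +38 mm in the counter's frame. Vertical press.
- spice_jar: spice jar with red cap, 45 mm across, 106 tall, standing 0.12 to 0.13 m behind (+x side of) the rack's middle. Origin: centre of its underside. Bystander.
- tomato_tin: low food tin, 86 mm across, 40 tall, standing behind (+x side of) the counter. Origin: centre of its underside. Bystander.

How it is judged:
By the outcome, as a careful person would: the job done as asked, in the order asked, and still so for the second after the job is handed in, with the robot touching nothing.
It also fails if it takes over 64 s, if anything falls off the work surface, if the arm or the gripper's body presses on something with over 40 N, if the wrist force passes 120 N, or if a joint passes its speed limit or range.

### The arm

A 6-joint arm with a two-finger parallel gripper is mounted at the origin on a cart in front of the work surface, level with it; the furniture and walls round the work are solid. World frame = base frame: x ahead of the robot, y to its left, z up, the work surface at z = 0. Lengths are in mm, angles in rad, forces in N, time in s.
With the tool pointing down it reaches from about 275 to 750 mm from the base axis. Payload 10.2 kg.
Tool frame: the origin (TCP) lies between the finger pads; the fingertips stand 14 mm ahead of it and the grasp point (between the pads) lies 5 mm behind it (tip_reach is the distance from the TCP to the fingertips, in mm); z points along the fingers, y is the line along which they close (so a half turn about z gives the same grasp; the last joint's range is limited). The gripper opens to 85 mm and grips with 20 to 120 N. Pads are 22 mm wide; open, the fingers measure 114 mm over their backs; the gripper's body (76 mm by 85 mm) begins 54 mm behind the grasp point. The pads swing forward as they close: fully open they stand 13 mm farther back than shut.
Start: joints at [1.064, 0.313, 1.498, -0, 1.331, -0.223], TCP at [147.016, 504.002, 245.294] pointing down, gripper open.
Joint ranges: [-2.94, 2.94], [-0.97, 2.17], [0.19, 2.56], [-1.23, 4.37], [0.02, 3.11], [-2.88, 2.88]. Speed limits (rad/s): [2.39, 2.39, 3.01, 3.14, 3.14, 3.14].

### API

Orientations are given as a unit quaternion [w, x, y, z].
In Python, from rig import * gives the robot as it stands.
- The arm moves only by the tool arm_command, never from a script. Its argument "steps" is a list that holds one entry, the list of rows, each a list of 7 numbers: the opening, from 0 (shut) to 1 (fully open), then the shift along the tool's x, y, z each as a share of 0.05 m, from -1 to 1, then the turn, a rotation vector about the tool's x, y, z each as a share of 0.15 rad, from -1 to 1. A call has 1 to 8 rows; each row shifts and turns the commanded pose from where the row before left it, along the tool's axes as they then stand; what a row does not reach is not made up. A row lasts 1/8 s, in which the tool goes at most 62.5 mm and 10.7 degrees, less where a joint would pass 70% of its speed; a pose out of reach is approached as far as the arm can. A call with a number of a shift or a turn outside -1 to 1 is refused whole. A call with a gripper value outside its range is refused whole. The fingers move at their own pace and stop on an object; "squeeze" is the grip in N (left out, the last holds). Time passes only in rows, so rows that do not move let the fingers close. It gives the time, the measured TCP pose, the force, the opening and the grip force at its end, in the units of the state.
- sense(): the state, without advancing time (a new reading comes with each control period).
- capture(name): name is "scene" or "top" or "wrist"; returns the picture (400x640x3 uint8, red, green, blue); there is no depth.
- get_calibration(name): a dict with "intrinsics" (3x3 intrinsics, pixels), "rvec" (rotation vector, rad) and "tvec" (3), from world to camera coordinates, as OpenCV has them; the wrist camera has in their place "T_tool_cam" (4x4, takes a point from camera to tool coordinates, whose origin is the TCP and whose axes are the flange's). Camera axes: x right, y down, z forward; pixel columns grow to the right and rows downward; lengths in mm; the calibration is good to about 2 mm. A picture is of the moment at which its call begins: read the wrist's pose just before it. get_calibration takes no time and is no camera call.
- finish_job(): hands the job in; it is judged then, once.
The state is a dict: "time_s": time; "joints": joint angles; "dq": joint speeds; "tau": joint torques, N m; "eef_pos": TCP position; "ee_rot": TCP orientation; "force": force on the tool from outside, world axes, zero at the start; "wrist_torque": the same for the moment, N m; "grip_width": opening from 0.0 (shut) to 1.0 (fully open); "grip_force": force on a finger pad.
Only numpy, scipy, OpenCV 4.12 (cv2) and the standard library are available. Lean on these libraries where they do the work, as an engineer would, in place of code of your own. Each camera call takes 0.05 s, during which the arm holds its last target. There are 200 camera calls.

## Working session

There is one attempt and no reset: what is moved stays moved. The work goes in short steps, Python scripts to look and compute and a tool call to move; the robot and the scene stay as the last step left them, time stands still between calls to the robot, and variables do not carry over. Pictures are saved under pics/ and viewed, at most 10 in all, crops included, and the job is handed in when it is done.

Besides the shell and the picture viewer there is one more tool, called after "Request:" in YAML: its name, and indented under it one key for each argument. arm_command: Moves the arm, as the interface text tells. Its arguments: {"type":"object","properties":{"steps":{"type":"array"},"squeeze":{"type":"number"}},"required":["steps"]}

```bash
mkdir -p pics; ls; python3 - <<'E'
from rig import *
import cv2
s=sense();print(s)
for n in("scene","top"):
    im=capture(n);cv2.imwrite(f"pics/{n}0.png",im[:,:,::-1])
    c=get_calibration(n);print(n,c)
print(get_calibration("wrist"))
E
```

```text
pics
{'time_s': 0.0, 'joints': array([ 1.06362903e+00,  3.13475389e-01,  1.49844193e+00, -1.72751896e-05,
        1.33099837e+00, -2.23375975e-01]), 'dq': array([ 0.00045331, -0.00014227,  0.00055764,  0.00092357,  0.00013779,
       -0.00128229]), 'tau': array([ 1.84128214e-03, -4.12255740e+01, -2.59744942e+01, -9.23185053e-05,
        4.16907744e-03, -3.38397939e-06]), 'eef_pos': array([146.88235754, 503.78378208, 244.72025006]), 'ee_rot': array([-2.28459824e-04,  1.41417907e-01,  9.89949765e-01, -6.20870088e-04]), 'force': array([-0.3523525 ,  0.20986245, -0.00391499]), 'wrist_torque': array([ 0.01756605,  0.02828475, -0.02338639]), 'grip_force': 0.0, 'grip_width': 0.9945179735344604}
scene {'intrinsics': array([[421.81366433,   0.        , 322.75450341],
       [  0.        , 421.81366433, 200.042363  ],
       [  0.        ,   0.        ,   1.        ]]), 'rvec': array([ 0.66182422, -2.42118111,  1.39494997]), 'tvec': array([436.60191185, 331.09235181, 461.59843485])}
top {'intrinsics': array([[398.48994896,   0.        , 316.91055595],
       [  0.        , 398.48994896, 197.18227083],
       [  0.        ,   0.        ,   1.        ]]), 'rvec': array([ 2.18355918, -2.13945199,  0.12729627]), 'tvec': array([-213.62671203,  642.86924386,  881.43319114])}
{'intrinsics': array([[279.03519525,   0.        , 317.41538726],
       [  0.        , 279.03519525, 201.05783182],
       [  0.        ,   0.        ,   1.        ]]), 'T_tool_cam': array([[-6.56690820e-04, -9.58321988e-01, -2.85689579e-01,
         7.14855692e+01],
       [ 9.99999747e-01, -5.51259592e-04, -4.49461496e-04,
        -1.51559326e+00],
       [ 2.73239714e-04, -2.85689802e-01,  9.58322108e-01,
        -1.29241154e+02],
       [ 0.00000000e+00,  0.00000000e+00,  0.00000000e+00,
         1.00000000e+00]])}
```

View pics/scene0.png

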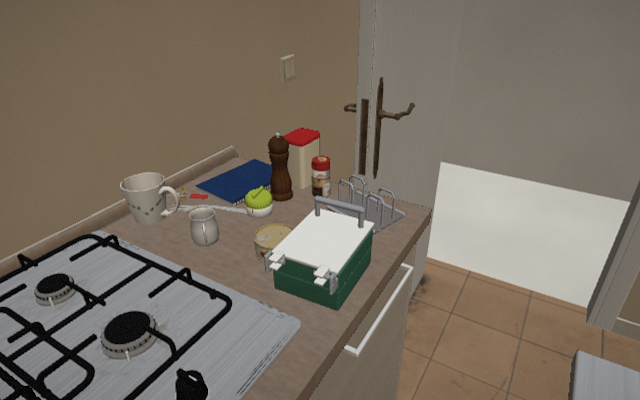

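View pics/top0.png

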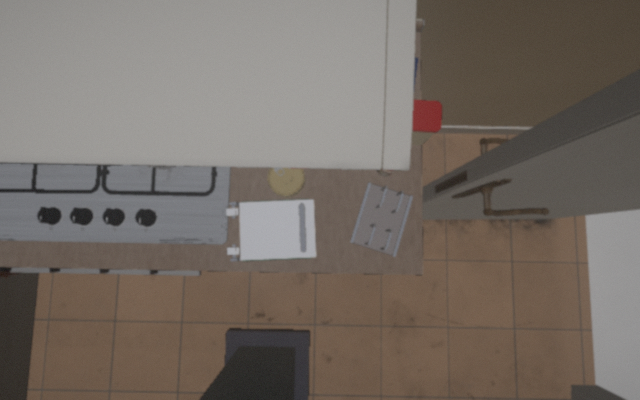

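The scene view shows the shut white cover on the green case (bar about (338,206)) with the rack to its right at (370,200). The top view has the cover at (240–316, 200–262), the rack centred near (382,220) and the tin at (286,180). I'll enlarge both.

```bash
python3 - <<'E'
import cv2
a=cv2.imread("pics/top0.png")[160:280,220:420];cv2.imwrite("pics/topc.png",cv2.resize(a,None,fx=4,fy=4,interpolation=cv2.INTER_CUBIC))
a=cv2.imread("pics/scene0.png")[165:310,250:410];cv2.imwrite("pics/scenec.png",cv2.resize(a,None,fx=4,fy=4,interpolation=cv2.INTER_CUBIC))
E
```

```text
(no output)
```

View pics/topc.png

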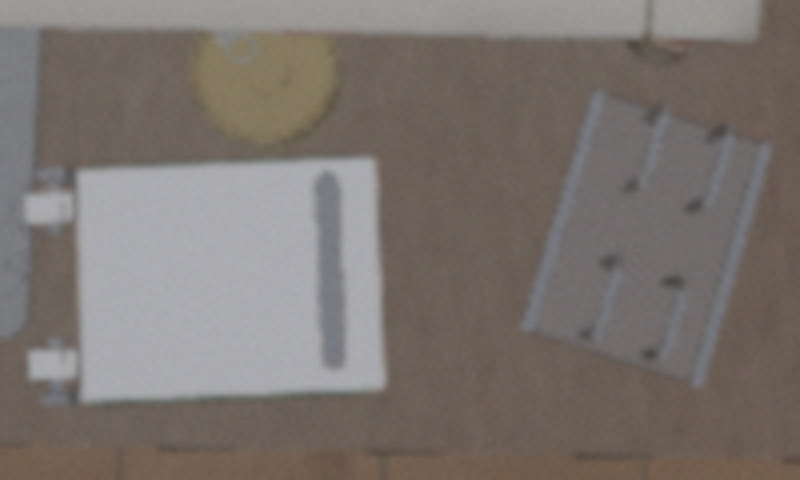

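View pics/scenec.png

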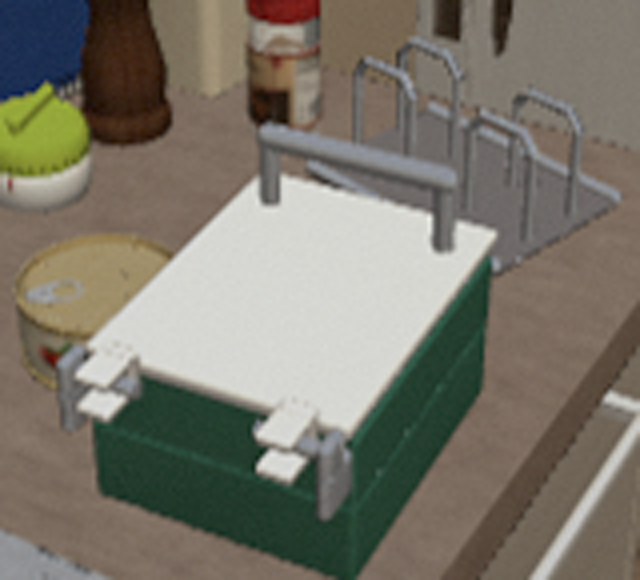

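Top crop pixels: the plate corners are (78,170), (375,157), (385,388) and (82,403), and the bar runs (327,178)–(333,362). The rack corners are (598,92), (770,147), (698,383) and (525,328). The scene crop shows the same corners, plus the case foot at (97,492) and (355,578). Next is a fit of both poses from the two cameras.

```bash
cat > h.py <<'E'
import numpy as np, cv2
from rig import *
from scipy.optimize import least_squares
from scipy.spatial.transform import Rotation as R
def proj(n,P):
    c=get_calibration(n);return cv2.projectPoints(np.float64(P),c["rvec"],c["tvec"],c["intrinsics"],None)[0][:,0]
def place(p,P):
    return R.from_euler('z',p[2]).apply(np.float64(P))+[p[0],p[1],0]
def fit(obs,p0):
    def f(p): return np.concatenate([(proj(n,place(p,P))-px).ravel() for n,P,px in obs])
    r=least_squares(f,p0,loss='soft_l1');return r.x,f(r.x)
T=lambda l:(np.float64(l)+.5)/4-.5+[220,160]
S=lambda l:(np.float64(l)+.5)/4-.5+[250,165]
E
python3 - <<'E'
from h import *
# tally frame
c=[[63,78,88],[63,-86,88],[-63,-86,88],[-63,78,88]]
b=[[45,-60,124],[-45,-60,124]]
t=("top",c+b,T([[78,170],[375,157],[385,388],[82,403],[327,180],[333,360]]))
s=("scene",c[1:]+[[65,75,0],[-65,75,0]],S([[258,178],[495,235],[345,437],[97,492],[355,578]]))
for o in([t],[s],[t,s]):
    p,r=fit(o,[300,450,0]);print("tally",p.round(3));print(r.reshape(-1,2).round(1).tolist())
k=[[75,55,6],[75,-55,6],[-75,-55,6],[-75,55,6]]
t=("top",k,T([[598,92],[770,147],[698,383],[525,328]]))
s=("scene",[k[0],k[1],k[2],k[3]],S([[310,165],[430,110],[620,197],[495,270]]))
for o in([t],[s],[t,s]):
    p,r=fit(o,[300,150,-.3]);print("rack",p.round(3));print(r.reshape(-1,2).round(1).tolist())
E
```

```text
tally [344.51  411.895 572.574]
[[-265.7, 135.0], [-279.7, 81.9], [-243.3, 67.4], [-227.9, 121.4], [-284.3, 93.4], [-256.9, 80.8]]
tally [ 569.648 -106.091  383.341]
[[0.4, -2.6], [0.5, -1.5], [0.6, -1.2], [-1.3, 1.5], [-0.6, 3.6]]
tally [ 570.526 -110.66   640.949]
[[-1.2, -0.7], [-0.2, -0.7], [-0.2, -0.1], [-1.0, -0.4], [-0.4, 0.7], [-0.2, -0.8], [1.3, -3.7], [1.2, -2.7], [1.4, -3.0], [-0.3, -0.3], [0.1, 1.7]]
rack [ 602.467 -354.91   -75.693]
[[-0.4, -0.7], [0.6, -0.3], [0.5, 1.0], [-0.9, 0.1]]
rack [ 601.588 -349.624 -283.032]
[[-1.4, 0.3], [0.4, -1.2], [0.5, -0.1], [0.0, 0.2]]
rack [ 6.02509e+02 -3.53561e+02 -2.93000e-01]
[[-1.0, -0.7], [0.0, -0.4], [0.0, 0.9], [-1.4, 0.1], [-0.9, -0.6], [0.9, -1.9], [0.8, -0.9], [0.2, -0.8]]
```

```bash
cat > f.py <<'E'
from h import *
c=[[63,78,88],[63,-86,88],[-63,-86,88],[-63,78,88]]
b=[[45,-60,124],[-45,-60,124]]
t=("top",c+b,T([[78,170],[375,157],[385,388],[82,403],[327,180],[333,360]]))
s=("scene",c[1:]+b+[[65,75,0],[-65,75,0]],S([[258,178],[495,235],[345,437],[266,135],[452,180],[97,492],[355,578]]))
for o in([t],[s],[t,s]):
    p,r=fit(o,[570,-110,.06]);print("tally",p.round(3));print(r.reshape(-1,2).round(1).tolist())
k=[[75,55,6],[75,-55,6],[-75,-55,6],[-75,55,6]]
t=("top",k,T([[598,92],[770,147],[698,383],[525,328]]))
s=("scene",k,S([[310,165],[430,110],[620,197],[495,270]]))
for o in([t],[s],[t,s]):
    p,r=fit(o,[602,-354,-.293]);print("rack",p.round(3))
print(proj("scene",[[600,-230,z] for z in (0,88,124)]))
E
python3 f.py
```

```text
tally [ 5.69676e+02 -1.11726e+02  6.60000e-02]
[[-0.8, -0.3], [0.3, -0.4], [0.4, 0.2], [-0.5, 0.0], [0.1, 1.0], [0.4, -0.4]]
tally [ 5.69463e+02 -1.06553e+02  6.50000e-02]
[[0.7, -2.7], [0.8, -1.5], [0.8, -1.3], [0.4, 0.2], [-1.9, 0.0], [-1.1, 1.3], [-0.5, 3.5]]
tally [ 5.70298e+02 -1.10355e+02  6.40000e-02]
[[-1.4, -0.6], [-0.3, -0.6], [-0.3, -0.0], [-1.1, -0.3], [-0.5, 0.8], [-0.3, -0.7], [1.4, -3.6], [1.2, -2.6], [1.4, -2.8], [1.1, -0.8], [-1.4, -1.0], [-0.3, -0.1], [0.1, 1.9]]
rack [ 6.02467e+02 -3.54910e+02 -2.95000e-01]
rack [ 6.01588e+02 -3.49624e+02 -2.89000e-01]
rack [ 6.02509e+02 -3.53561e+02 -2.93000e-01]
[[340.81200758 237.77591754]
 [341.52298797 202.14218876]
 [341.83539719 186.48450612]]
```

Tally fits at about (570, -110.5) with yaw 0.065, and the rack at (602, -353) with yaw -0.294. I'll line the tool up with the counter and move over the bar for a close look.

Request:
arm_command:
  steps:
    - [[1,0,0,0,0,0,-0.776],[1,0,0,0,0,0,-0.776],[1,0,0,0,0,0,-0.776],[1,-0.21,-0.39,0,0,0,0],[1,-0.42,-0.78,0,0,0,0],[1,-0.42,-0.78,0,0,0,0],[1,-0.42,-0.78,0,0,0,0],[1,-0.42,-0.78,0,0,0,0]]

```text
time_s: 1.1
eef_pos: [253.2, 333.7, 245.1]
ee_rot: [-0.0, -0.033, 0.999, -0.0]
force: [0.6, 0.1, 0.4]
grip_width: 0.997
grip_force: 0.0
```

Request:
arm_command:
  steps:
    - [[1,-0.42,-0.78,0,0,0,0],[1,-0.42,-0.78,0,0,0,0],[1,-0.42,-0.78,0,0,0,0],[1,-0.42,-0.78,0,0,0,0],[1,-0.42,-0.78,0,0,0,0],[1,-0.42,-0.78,0,0,0,0],[1,-0.42,-0.78,0,0,0,0],[1,-0.42,-0.78,0,0,0,0]]

```text
time_s: 2.1
eef_pos: [441.3, 33.3, 245.1]
ee_rot: [-0.0, -0.033, 0.999, 0.0]
force: [-0.3, 0.7, 0.3]
grip_width: 0.998
grip_force: 0.0
```

Request:
arm_command:
  steps:
    - [[1,-0.42,-0.78,0,0,0,0],[1,-0.42,-0.78,0,0,0,0],[1,-0.42,-0.78,0,0,0,0],[1,-0.42,-0.78,0,0,0,0],[1,-0.42,-0.78,0,0,0,0],[1,-0.3,-0.45,0,0,0,0],[1,0,0,0,0,0,0]]

```text
time_s: 2.98
eef_pos: [574.9, -175.6, 244.2]
ee_rot: [-0.001, -0.032, 0.999, 0.0]
force: [-0.4, -0.2, -0.3]
grip_width: 0.999
grip_force: 0.0
```

```bash
python3 - <<'E'
from h import *
s=sense();im=capture("wrist");cv2.imwrite("pics/w1.png",im[:,:,::-1])
print(s["time_s"],s["eef_pos"],s["ee_rot"],s["joints"],s["force"])
E
```

```text
2.975 [ 574.9395691  -175.60884736  244.17495455] [-6.66333180e-04 -3.19233687e-02  9.99490039e-01  3.40537206e-04] [-4.91094744e-01  4.84881630e-01  1.25188126e+00 -7.66804374e-05
  1.40632447e+00 -2.12573606e+00] [-0.35913986 -0.16416688 -0.2852605 ]
```

View pics/w1.png

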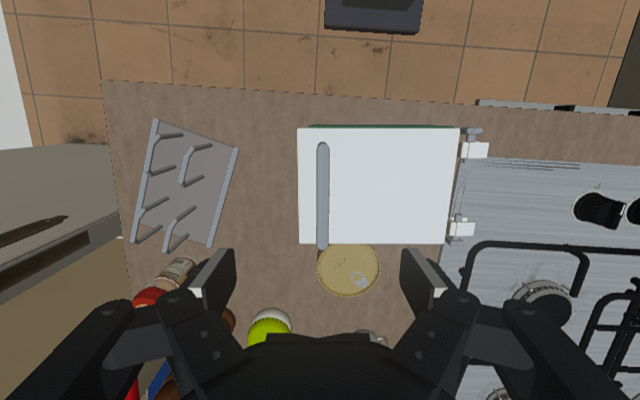

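The wrist view shows the bar along column 322 (rows 143–247) and the plate at (298–460, 128–243). The rack corners are (155,120), (238,150), (210,247) and (133,242). I'll refit both with this view.

```bash
cat >> h.py <<'E'
def wrist_fit(s,obs,p0):
    c=get_calibration("wrist");w,x,y,z=s["ee_rot"]
    M=np.eye(4);M[:3,:3]=R.from_quat([x,y,z,w]).as_matrix();M[:3,3]=s["eef_pos"]
    W=np.linalg.inv(M@c["T_tool_cam"])
    P,px=obs
    def f(p):
        q=place(p,P)@W[:3,:3].T+W[:3,3];u=q@c["intrinsics"].T
        return (u[:,:2]/u[:,2:]-px).ravel()
    r=least_squares(f,p0,loss='soft_l1');return r.x,f(r.x).reshape(-1,2).round(1).tolist()
E
python3 - <<'E'
from h import *
s=sense()
c=[[-63,-86,88],[63,-86,88],[-63,78,88],[63,78,88],[-45,-60,130]]
print(wrist_fit(s,(c,np.float64([[298,128],[298,243],[460,128],[446,243],[322,143]])),[570,-110,.06]))
k=[[-75,-55,6],[-75,55,6],[75,55,6],[75,-55,6]]
print(wrist_fit(s,(k,np.float64([[155,120],[238,150],[210,247],[133,242]])),[602,-353,-.29]))
E
```

```text
(array([ 5.69743555e+02, -1.12046929e+02,  6.33692343e-02]), [[-2.2, -1.2], [0.2, 0.3], [1.3, -1.1], [-1.3, 0.4], [0.7, 6.7]])
(array([ 6.05708920e+02, -3.55809060e+02, -2.88635344e-01]), [[-1.0, -0.1], [0.0, 0.3], [0.1, 1.5], [0.9, -18.0]])
```

```bash
python3 - <<'E'
import cv2
a=cv2.imread("pics/w1.png")[110:260,120:320];b=cv2.imread("pics/w1.png")[110:260,290:490]
cv2.imwrite("pics/w1c.png",cv2.vconcat([cv2.resize(i[:, :],None,fx=2,fy=2,interpolation=cv2.INTER_CUBIC) if 0 else cv2.resize(i,(800,600))[0:600:2] for i in(a,b)]) if 0 else cv2.resize(cv2.imread("pics/w1.png")[100:265,110:490],(798,346),interpolation=cv2.INTER_CUBIC))
E
```

```text
(no output)
```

View pics/w1c.png

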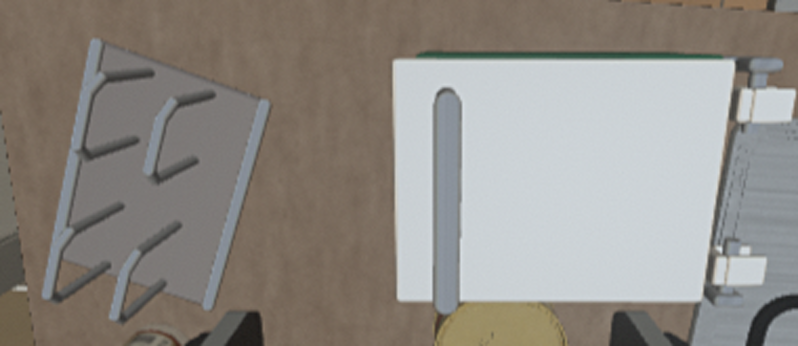

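Fits agree: tally about (569.8, -111.5, 0.0645), rack about (604, -355, -0.291), and the bar at (573.7, -171.4). Descending to a light grip.

Request:
arm_command:
  steps:
    - [[1,0.02,0.08,0.4,0,0,0],[1,0,0,0.7,0,0,0],[1,0,0,0.7,0,0,0],[1,0,0,0.5,0,0,0],[1,0,0,0.2,0,0,0],[1,0,0,0,0,0,0]]
  squeeze: 30

```text
time_s: 3.78
eef_pos: [573.4, -170.1, 120.6]
ee_rot: [-0.0, -0.033, 0.999, 0.0]
force: [-0.2, 0.1, 1.0]
grip_width: 0.998
grip_force: 0.0
```

Request:
arm_command:
  steps:
    - [[0,0,0,0,0,0,0],[0,0,0,0,0,0,0],[0,0,0,0,0,0,0],[0,0,0,0,0,0,0],[0,0,0,0,0,0,0],[0,0,0,0,0,0,0]]
  squeeze: 30

```text
time_s: 4.53
eef_pos: [573.6, -170.6, 120.5]
ee_rot: [0.0, -0.033, 0.999, -0.0]
force: [-0.6, 0.7, 2.0]
grip_width: 0.124
grip_force: 29.2
```

```bash
python3 - <<'E'
from h import *
s=sense();im=capture("wrist");cv2.imwrite("pics/w2.png",im[:,:,::-1])
print(s)
E
```

```text
{'time_s': 4.525, 'joints': array([-4.84697538e-01,  5.88950678e-01,  1.42133474e+00, -2.60660743e-05,
        1.13097152e+00, -2.12085779e+00]), 'dq': array([ 0.00011877, -0.00045164, -0.00025665,  0.0014056 , -0.0017663 ,
       -0.00018749]), 'tau': array([-3.16372840e-02, -4.95583534e+01, -2.30784631e+01,  9.25823770e-04,
       -2.01220619e-01, -3.42328555e-02]), 'eef_pos': array([ 573.58795358, -170.61593681,  120.53493646]), 'ee_rot': array([ 1.40055364e-04, -3.26816874e-02,  9.99465797e-01, -9.32733268e-05]), 'force': array([-0.61839643,  0.67673694,  2.03639486]), 'wrist_torque': array([ 0.09408093,  0.13937721, -0.05601614]), 'grip_force': 29.222418665885925, 'grip_width': 0.12392872114610287}
```

View pics/w2.png

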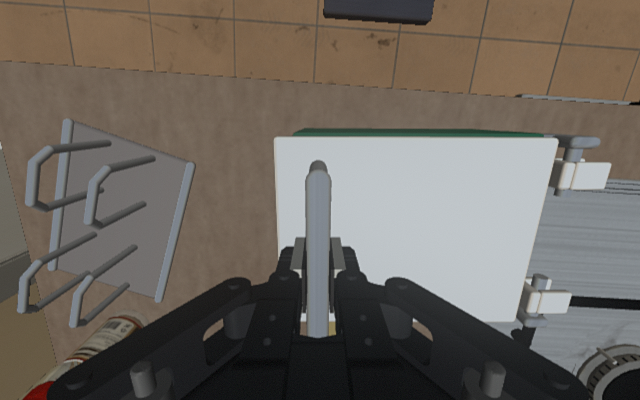

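The bar is gripped centrally between the pads with almost no side force. Next I work out the arc.

```bash
python3 -c "
import numpy as np
t=2.8810-np.linspace(0,1,25)*1.5708;p=155.24*np.c_[np.cos(t),-np.sin(t)]/50
print(np.diff(np.round(p-p[0],2),axis=0).round(2).tolist())"
```

```text
[[0.06, -0.19], [0.07, -0.19], [0.08, -0.19], [0.1, -0.18], [0.11, -0.17], [0.11, -0.17], [0.13, -0.15], [0.14, -0.15], [0.15, -0.14], [0.16, -0.13], [0.16, -0.12], [0.17, -0.11], [0.18, -0.09], [0.19, -0.09], [0.19, -0.07], [0.19, -0.06], [0.2, -0.04], [0.2, -0.04], [0.2, -0.02], [0.21, 0.0], [0.2, 0.0], [0.2, 0.02], [0.2, 0.03], [0.2, 0.05]]
```

Request:
arm_command:
  steps:
    - [[0,0,0.06,-0.19,0,0,0],[0,0,0.07,-0.19,0,0,0],[0,0,0.08,-0.19,0,0,0],[0,0,0.1,-0.18,0,0,0],[0,0,0.11,-0.17,0,0,0],[0,0,0.11,-0.17,0,0,0]]

```text
time_s: 5.32
eef_pos: [571.8, -144.0, 175.6]
ee_rot: [0.0, -0.033, 0.999, -0.0]
force: [-0.5, -2.9, -2.3]
grip_width: 0.127
grip_force: 29.1
```

```bash
python3 - <<'E'
from h import *
s=sense();print(s["eef_pos"],s["force"],s["wrist_torque"],s["grip_force"])
E
```

```text
[ 571.81776245 -144.00274639  175.61923212] [-0.45656285 -2.8729189  -2.25408597] [-0.60298985  0.01957326 -0.06202458] 29.13167506456375
```

Forces are small, so I'll carry on.

Request:
arm_command:
  steps:
    - [[0,0,0.13,-0.15,0,0,0],[0,0,0.14,-0.15,0,0,0],[0,0,0.15,-0.14,0,0,0],[0,0,0.16,-0.13,0,0,0],[0,0,0.16,-0.12,0,0,0],[0,0,0.17,-0.11,0,0,0],[0,0,0.18,-0.09,0,0,0],[0,0,0.19,-0.09,0,0,0]]

```text
time_s: 6.32
eef_pos: [568.0, -80.6, 225.7]
ee_rot: [0.001, -0.032, 0.999, -0.001]
force: [-0.8, -5.2, 4.8]
grip_width: 0.127
grip_force: 30.3
```

Request:
arm_command:
  steps:
    - [[0,0,0.19,-0.07,0,0,0],[0,0,0.19,-0.06,0,0,0],[0,0,0.2,-0.04,0,0,0],[0,0,0.2,-0.04,0,0,0],[0,0,0.2,-0.02,0,0,0],[0,0,0.21,0,0,0,0]]

```text
time_s: 7.08
eef_pos: [563.9, -20.2, 236.1]
ee_rot: [0.001, -0.033, 0.999, -0.0]
force: [0.8, -2.2, 6.3]
grip_width: 0.126
grip_force: 31.6
```

Request:
arm_command:
  steps:
    - [[0,0,0.2,0,0,0,0],[0,0,0.2,0.02,0,0,0],[0,0,0.2,0.03,0,0,0],[0,0,0.2,0.05,0,0,0],[0,0,0,0,0,0,0],[0,0,0,0,0,0,0]]

```text
time_s: 7.82
eef_pos: [561.0, 19.2, 230.2]
ee_rot: [-0.0, -0.033, 0.999, 0.0]
force: [0.8, 1.2, 3.0]
grip_width: 0.127
grip_force: 31.7
```

```bash
python3 - <<'E'
from h import *
s=sense();print(s["eef_pos"],s["force"],s["wrist_torque"],s["grip_force"])
im=capture("scene");cv2.imwrite("pics/s2.png",cv2.resize(im[80:320,220:460,::-1],None,fx=2.5,fy=2.5,interpolation=cv2.INTER_CUBIC))
E
```

```text
[561.0358988   19.15714964 230.20040803] [0.81643425 1.16528326 2.95182049] [-0.00403869 -0.11383527 -0.00722679] 31.73623502254486
```

View pics/s2.png

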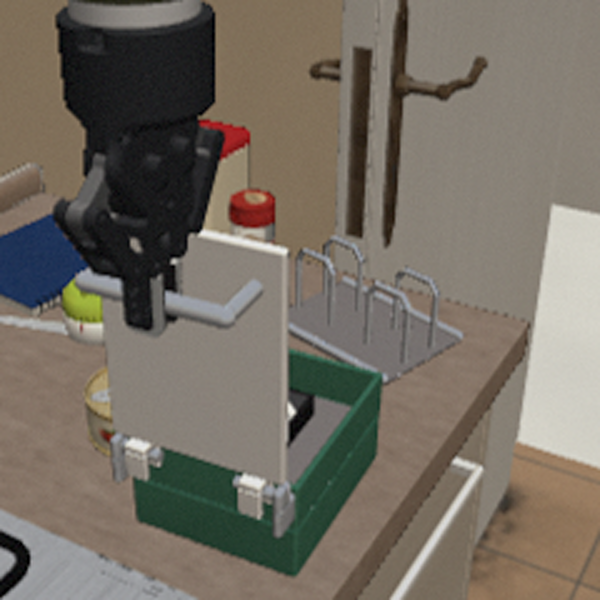

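The cover stands upright on its pins with the bar held near its middle. Next I take a firm grip and lift straight up.

Request:
arm_command:
  steps:
    - [[0,0,0,0,0,0,0],[0,0,0,0,0,0,0],[0,0,0,0,0,0,0],[0,0,0,-0.05,0,0,0],[0,0,0,-0.1,0,0,0],[0,0,0,-0.1,0,0,0],[0,0,0,-0.1,0,0,0],[0,0,0,0,0,0,0]]
  squeeze: 100

```text
time_s: 8.88
eef_pos: [561.2, 19.1, 248.3]
ee_rot: [0.0, -0.033, 0.999, -0.0]
force: [-0.2, -1.0, -1.1]
grip_width: 0.101
grip_force: 97.8
```

Request:
arm_command:
  steps:
    - [[0,0,0,-0.15,0,0,0],[0,0,0,-0.2,0,0,0],[0,0,0,-0.2,0,0,0],[0,0,0,-0.2,0,0,0],[0,0,0,-0.1,0,0,0],[0,0,0,0,0,0,0]]

```text
time_s: 9.62
eef_pos: [561.1, 19.0, 290.6]
ee_rot: [0.0, -0.033, 0.999, -0.0]
force: [-0.5, -0.2, -2.4]
grip_width: 0.103
grip_force: 97.7
```

```bash
python3 - <<'E'
from h import *
s=dict(eef_pos=np.array([573.588,-170.616,120.535]),ee_rot=np.array([1.4e-4,-3.268e-2,.999466,-9e-5]))
k=[[-75,-55,6],[-75,55,6],[75,55,6]]
print(wrist_fit(s,(k,np.float64([[66,120],[193,162],[159,300]])),[602,-353,-.29]))
c=[[-63,-86,88],[-63,78,88],[63,78,88]]
print(wrist_fit(s,(c,np.float64([[274,138],[557,138],[520,323]])),[570,-110,.06]))
E
```

```text
(array([ 6.02866749e+02, -3.57450240e+02, -2.90914292e-01]), [[-1.5, -2.4], [0.4, 1.2], [0.7, 0.5]])
(array([ 5.71615777e+02, -1.11082940e+02,  6.85303639e-02]), [[-0.3, 0.6], [6.3, -0.5], [-1.7, 0.0]])
```

Rack is about (603, -355, -0.291), so the bar target is (614.5, -316.7). Carrying the cover over.

Request:
arm_command:
  steps:
    - [[0,-0.05,-0.2,0,0,0,0],[0,-0.05,-0.4,0,0,0,0],[0,-0.05,-0.55,0,0,0,0],[0,-0.05,-0.55,0,0,0,0],[0,-0.05,-0.55,0,0,0,0],[0,-0.05,-0.55,0,0,0,0],[0,-0.05,-0.55,0,0,0,0],[0,-0.05,-0.55,0,0,0,0]]

```text
time_s: 10.62
eef_pos: [593.6, -176.7, 289.9]
ee_rot: [-0.0, -0.032, 0.999, 0.0]
force: [0.2, 0.4, -2.2]
grip_width: 0.101
grip_force: 97.7
```

Request:
arm_command:
  steps:
    - [[0,-0.05,-0.55,0,0,0,0],[0,-0.05,-0.55,0,0,0,0],[0,-0.05,-0.55,0,0,0,0],[0,-0.05,-0.5,0,0,0,0],[0,-0.03,-0.4,0,0,0,0],[0,0,-0.22,0,0,0,0],[0,0,-0.1,0,0,0,0]]

```text
time_s: 11.5
eef_pos: [614.3, -317.7, 289.9]
ee_rot: [-0.0, -0.032, 0.999, 0.0]
force: [0.1, 0.1, -3.1]
grip_width: 0.104
grip_force: 97.8
```

Request:
arm_command:
  steps:
    - [[0,0,0,0,0,0,0.3],[0,0,0,0,0,0,0.5],[0,0,0,0,0,0,0.6],[0,0,0,0,0,0,0.58],[0,0,0,0,0,0,0.4],[0,0,0,0,0,0,0],[0,0,0,0,0,0,0],[0,0,0,0,0,0,0]]

```text
time_s: 12.5
eef_pos: [614.6, -316.6, 290.3]
ee_rot: [-0.0, 0.145, 0.989, 0.0]
force: [-0.5, -1.0, -1.8]
grip_width: 0.104
grip_force: 97.8
```

```bash
python3 - <<'E'
from h import *
s=sense();print(s["eef_pos"],s["ee_rot"],s["force"],s["joints"])
im=capture("scene");wr=capture("wrist")
a=cv2.resize(im[70:270,240:440],(400,400),interpolation=cv2.INTER_CUBIC);b=cv2.resize(wr[80:330,120:500],(400,263))
b=cv2.copyMakeBorder(b,0,137,0,0,cv2.BORDER_CONSTANT)
cv2.imwrite("pics/s3.png",cv2.hconcat([a,b])[:,:,::-1])
E
```

```text
[ 614.64994415 -316.60704583  290.31645512] [-1.06947363e-05  1.44906529e-01  9.89445348e-01  1.90341827e-05] [-0.52893152 -1.04571988 -1.83264339] [-6.44676644e-01  6.98344258e-01  7.89275208e-01  2.32614238e-05
  1.65401019e+00 -1.92463403e+00]
```

View pics/s3.png

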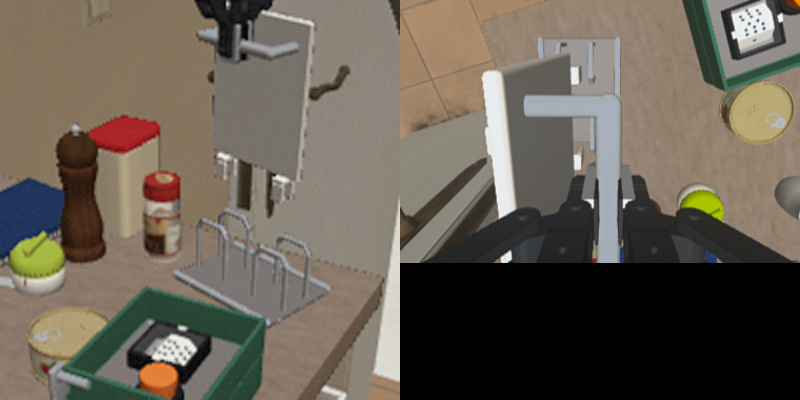

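The cover hangs upright over the rack. The drum looks like it shows white with 8 dots, to be confirmed later. I'll lower most of the way and check.

Request:
arm_command:
  steps:
    - [[0,0,0,0.15,0,0,0],[0,0,0,0.25,0,0,0],[0,0,0,0.25,0,0,0],[0,0,0,0.2,0,0,0],[0,0,0,0.1,0,0,0],[0,0,0,0,0,0,0],[0,0,0,0,0,0,0]]

```text
time_s: 13.48
eef_pos: [614.8, -316.8, 243.3]
ee_rot: [0.0, 0.145, 0.989, -0.0]
force: [0.9, -0.5, -2.2]
grip_width: 0.1
grip_force: 97.8
```

```bash
python3 - <<'E'
from h import *
s=sense();print(s["eef_pos"],s["ee_rot"],s["force"])
im=capture("scene");wr=capture("wrist")
a=cv2.resize(im[120:250,300:430],(400,400),interpolation=cv2.INTER_CUBIC);b=cv2.resize(wr[80:240,180:340],(400,400),interpolation=cv2.INTER_CUBIC)
cv2.imwrite("pics/s4.png",cv2.hconcat([a,b])[:,:,::-1])
# predicted hooks & slot check in wrist: slot edges at loop tops z=70
E
```

```text
[ 614.77851373 -316.76661894  243.33826692] [ 4.04792215e-04  1.45251143e-01  9.89394706e-01 -2.41369729e-04] [ 0.87474666 -0.5184048  -2.18666667]
```

View pics/s4.png

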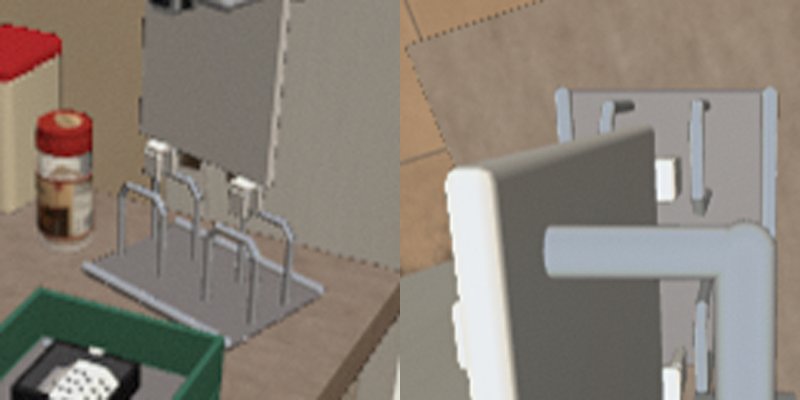

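In the wrist crop the hook (right edge 678, so centre about 652) sits midway between the loop tops at 607 and 697. It's centred, so I lower on.

Request:
arm_command:
  steps:
    - [[0,0,0,0.15,0,0,0],[0,0,0,0.25,0,0,0],[0,0,0,0.25,0,0,0],[0,0,0,0.25,0,0,0],[0,0,0,0.25,0,0,0],[0,0,0,0.15,0,0,0],[0,0,0,0.05,0,0,0],[0,0,0,0,0,0,0]]

```text
time_s: 14.58
eef_pos: [614.7, -316.7, 175.5]
ee_rot: [0.0, 0.145, 0.989, -0.0]
force: [0.5, -0.5, -2.0]
grip_width: 0.1
grip_force: 97.8
```

Request:
arm_command:
  steps:
    - [[0,0,0,0.04,0,0,0],[0,0,0,0.04,0,0,0],[0,0,0,0.03,0,0,0],[0,0,0,0,0,0,0]]

```text
time_s: 15.08
eef_pos: [614.6, -316.7, 169.7]
ee_rot: [-0.0, 0.145, 0.989, 0.0]
force: [0.1, -0.1, -3.5]
grip_width: 0.1
grip_force: 97.8
```

Request:
arm_command:
  steps:
    - [[0,0,0,0.02,0,0,0],[0,0,0,0.02,0,0,0],[0,0,0,0.02,0,0,0],[0,0,0,0,0,0,0]]

```text
time_s: 15.58
eef_pos: [615.1, -316.6, 169.0]
ee_rot: [0.001, 0.145, 0.989, -0.0]
force: [-2.4, 4.1, 9.3]
grip_width: 0.102
grip_force: 99.3
```

Request:
arm_command:
  steps:
    - [[0,0,0,0.01,0,0,0],[0,0,0,0.01,0,0,0],[0,0,0,0,0,0,0]]

```text
time_s: 15.95
eef_pos: [615.3, -316.5, 169.0]
ee_rot: [0.002, 0.145, 0.989, -0.001]
force: [-2.7, 4.9, 14.7]
grip_width: 0.102
grip_force: 99.7
```

The feet touched down at 169 with a 15 N reaction. I'll ease the grip so the cover can settle before letting go.

Request:
arm_command:
  steps:
    - [[0,0,0,0,0,0,0],[0,0,0,0,0,0,0],[0,0,0,0,0,0,0],[0,0,0,0,0,0,0]]
  squeeze: 22

```text
time_s: 16.45
eef_pos: [615.3, -316.5, 169.0]
ee_rot: [0.002, 0.145, 0.989, -0.001]
force: [-3.6, 3.9, 14.2]
grip_width: 0.101
grip_force: 99.7
```

Request:
arm_command:
  steps:
    - [[0,0,0,0.02,0,0,0],[0,0,0,0.02,0,0,0],[0,0,0,0,0,0,0]]

```text
time_s: 16.82
eef_pos: [615.8, -316.3, 168.8]
ee_rot: [0.003, 0.145, 0.989, -0.001]
force: [-4.7, 7.7, 22.0]
grip_width: 0.104
grip_force: 100.9
```

Request:
arm_command:
  steps:
    - [[0,0,0,-0.03,0,0,0],[0,0,0,-0.02,0,0,0],[0,0,0,0,0,0,0]]

```text
time_s: 17.2
eef_pos: [615.3, -316.4, 169.0]
ee_rot: [0.001, 0.145, 0.989, -0.0]
force: [-2.3, 3.4, 11.1]
grip_width: 0.106
grip_force: 99.2
```

Request:
arm_command:
  steps:
    - [[0.12,0,0,0,0,0,0],[0.13,0,0,0,0,0,0],[0.14,0,0,0,0,0,0],[0.15,0,0,0,0,0,0],[0.17,0,0,0,0,0,0]]

```text
time_s: 17.82
eef_pos: [614.6, -316.7, 166.0]
ee_rot: [-0.0, 0.145, 0.989, 0.0]
force: [-0.2, -0.3, -0.9]
grip_width: 0.17
grip_force: 0.1
```

```bash
python3 - <<'E'
from h import *
s=sense();print(s["eef_pos"],s["force"],s["wrist_torque"],s["grip_width"],s["grip_force"])
E
```

```text
[ 614.58291805 -316.74207557  166.0082495 ] [-0.20558922 -0.31493477 -0.86374575] [0.0384135  0.0507465  0.01615999] 0.16963981873971581 0.11987476609647274
```

Request:
arm_command:
  steps:
    - [[0.2,0,0,0,0,0,0],[0.24,0,0,0,0,0,0],[0.28,0,0,0,0,0,0],[0.32,0,0,0,0,0,0],[0.32,0,0,0,0,0,0],[0.32,0,0,0,0,0,0]]

```text
time_s: 18.58
eef_pos: [614.7, -316.7, 166.3]
ee_rot: [0.0, 0.145, 0.989, -0.0]
force: [0.0, 0.4, 0.2]
grip_width: 0.322
grip_force: 0.1
```

```bash
python3 - <<'E'
from h import *
s=sense();print(s["eef_pos"],s["force"],s["wrist_torque"],s["grip_width"],s["grip_force"])
n=np.array([.287,.958])
# bar column in wrist picture along a row: grey-blue bar profile
im=capture("wrist");cv2.imwrite("pics/w5.png",im[:,:,::-1])
for r in (200,215,230):print(r,[int(v) for v in im[r,240:400:4].mean(1)])
E
```

```text
[ 614.65487426 -316.68236785  166.30731702] [0.04480436 0.39274883 0.23552246] [0.02804463 0.03883944 0.0033267 ] 0.32236658318932404 0.06622560999858251
200 [96, 95, 94, 95, 94, 96, 95, 95, 94, 95, 93, 156, 153, 153, 153, 133, 176, 180, 179, 180, 180, 159, 181, 170, 136, 137, 134, 134, 142, 133, 131, 135, 134, 134, 131, 127, 128, 134, 132, 127]
215 [96, 95, 95, 95, 94, 94, 94, 93, 94, 93, 92, 155, 154, 155, 114, 96, 174, 179, 178, 179, 179, 156, 180, 165, 134, 134, 132, 131, 134, 139, 136, 129, 129, 131, 132, 130, 130, 128, 133, 134]
230 [94, 94, 95, 93, 93, 93, 94, 93, 93, 93, 93, 186, 240, 150, 174, 151, 176, 180, 178, 180, 178, 151, 179, 165, 136, 138, 138, 135, 131, 130, 139, 135, 131, 127, 131, 132, 126, 124, 123, 127]
```

The bar still sits between the open fingers, about 2 mm off centre, with no contact. I retreat upward and check the cover against the scene camera by projection.

Request:
arm_command:
  steps:
    - [[0.32,0,0,-0.1,0,0,0],[0.32,0,0,-0.2,0,0,0],[0.32,0,0,-0.4,0,0,0],[0.32,0,0,-0.6,0,0,0],[0.32,0,0,-0.6,0,0,0],[0.32,0,0,-0.4,0,0,0],[0,0,0,-0.2,0,0,0],[0,0,0,0,0,0,0]]

```text
time_s: 19.62
eef_pos: [614.7, -316.7, 291.8]
ee_rot: [0.0, 0.145, 0.989, -0.0]
force: [-0.3, 0.1, -0.8]
grip_width: -0.001
grip_force: 0.0
```

```bash
python3 - <<'E'
from h import *
s=sense();print(s["eef_pos"],s["force"],s["grip_width"])
im=capture("scene");cv2.imwrite("pics/s6.png",im[:,:,::-1])
rk=[603,-355,-.291]
P=place(rk,[[-63,-4,182],[63,-4,182],[-45,40,170],[45,40,170],[0,40,170],[-63,0,100],[-63,0,20],[0,0,6]])
q=proj("scene",P);print(q.round(0).tolist())
# outline: bright/grey contrast along rows through plate's -x edge (right side)
for r,c in((int(q[5,1]),int(q[5,0])),(int(q[6,1])-15,int(q[6,0])),(int(q[0,1])+12,int(q[0,0]))):
    print(r,c-24,[int(v) for v in im[r,c-24:c+20:2].mean(1)])
# vertical bar profile at its middle
r,c=int(q[4,1]),int(q[4,0]);print(r-20,c,[int(v) for v in im[r-20:r+20:2,c].mean(1)])
# drum crop as text
d=place([569.8,-111,.0645],[[8,-18,64]]);print(proj("scene",d),proj("top",d))
E
```

```text
[ 614.70983346 -316.74122547  291.78578324] [-0.27215722  0.06339638 -0.77755479] -0.000875681311171233
[[393.0, 146.0], [349.0, 130.0], [372.0, 155.0], [341.0, 143.0], [356.0, 149.0], [389.0, 182.0], [386.0, 214.0], [365.0, 209.0]]
182 365 [114, 112, 112, 114, 111, 112, 113, 112, 114, 113, 111, 165, 133, 136, 132, 132, 135, 134, 135, 134, 135, 134]
199 362 [113, 113, 93, 131, 107, 112, 114, 114, 100, 116, 158, 125, 161, 118, 118, 119, 113, 127, 120, 131, 134, 135]
158 369 [94, 110, 96, 111, 112, 114, 113, 113, 114, 114, 163, 131, 134, 134, 133, 134, 132, 134, 136, 137, 134, 133]
128 355 [117, 218, 104, 112, 114, 111, 112, 113, 112, 110, 162, 157, 88, 92, 112, 114, 111, 111, 112, 114]
[[325.10559777 240.06470683]] [[283.90188038 225.60821854]]
```

The cover stands where predicted: its edge is at column 387–389 against a predicted 389, and the bar is at row 149. Moving over the button with the gripper shut.

Request:
arm_command:
  steps:
    - [[0,0.12,0.2,0,0,0,0],[0,0.3,0.5,0,0,0,0],[0,0.35,0.6,0,0,0,0],[0,0.35,0.65,0,0,0,0],[0,0.38,0.7,0,0,0,0],[0,0.38,0.7,0,0,0,0],[0,0.36,0.6,0,0,0,0],[0,0.24,0.38,0,0,0,0]]

```text
time_s: 20.68
eef_pos: [557.5, -72.2, 290.7]
ee_rot: [-0.001, 0.145, 0.989, 0.0]
force: [-0.7, 0.4, 1.5]
grip_width: -0.004
grip_force: 0.0
```

Request:
arm_command:
  steps:
    - [[0,0,0,0.4,0,0,0],[0,0,0,0.5,0,0,0],[0,0,0,0.1,0,0,0],[0,0,0,0,0,0,0],[0,0,0,0,0,0,0]]

```text
time_s: 21.3
eef_pos: [558.5, -73.9, 242.2]
ee_rot: [0.001, 0.145, 0.989, -0.0]
force: [-0.1, -1.2, 0.4]
grip_width: 0.003
grip_force: 0.0
```

```bash
cat >> h.py <<'E'
def drum():
    """rectified 240x240 view of the drum window (60x58 mm at z=62) from the wrist camera, saved"""
    s=sense();im=capture("wrist");c=get_calibration("wrist");w,x,y,z=s["ee_rot"]
    M=np.eye(4);M[:3,:3]=R.from_quat([x,y,z,w]).as_matrix();M[:3,3]=s["eef_pos"]
    W=np.linalg.inv(M@c["T_tool_cam"])
    P=place([569.8,-111,.0645],[[8+a,-18+b,62] for a,b in((-36,-36),(36,-36),(36,36),(-36,36))])
    B=place([569.8,-111,.0645],[[-9.5,38,74]])
    u=(np.r_[P,B]@W[:3,:3].T+W[:3,3])@c["intrinsics"].T;u=u[:,:2]/u[:,2:]
    H=cv2.getPerspectiveTransform(np.float32(u[:4]),np.float32([[0,0],[240,0],[240,240],[0,240]]))
    return s,im,u,cv2.warpPerspective(im,H,(240,240),flags=cv2.INTER_CUBIC)
def art(g,n=4):
    g=g.astype(int);m=g.mean(2);m=g.mean(2)[::n,::n]
    for r,row in enumerate(m):
        print(''.join('#' if v<70 else '+' if v<120 else '.' if v<165 else ' ' for v in row))
E
python3 - <<'E'
from h import *
s,im,u,d=drum();cv2.imwrite("pics/w7.png",im[:,:,::-1]);cv2.imwrite("pics/d7.png",d[:,:,::-1])
print(s["eef_pos"],u.round(0).tolist())
hsv=cv2.cvtColor(im,cv2.COLOR_RGB2HSV);m=cv2.inRange(hsv,(8,150,120),(20,255,255));mm=cv2.moments(m);n,l,st,ce=cv2.connectedComponentsWithStats(m)
print([(st[i].tolist(),ce[i].round(1).tolist()) for i in range(1,n) if st[i,4]>60])
art(d,5)
E
```

```text
[558.45615728 -73.91005407 242.21459221] [[238.0, 195.0], [263.0, 249.0], [319.0, 229.0], [297.0, 174.0], [319.0, 185.0]]
[([303, 171, 30, 30, 726], [317.5, 185.6])]
................................................
................................................
........................ .......................
......++++++++++++++++.      ++++++++++++++++...
.....+################+      ################+..
....+#################+      ################+..
....+#################+.....+################+..
....####+++++++++++++########++++++++++++++##+..
...+####+++++++##++++++++++++++##++++++++++##+..
...+####+++++++++.             .+++++++++++##+..
...+####.....                     .....++++##+..
...+###+.                              ++++##+..
...+###+                              .++++##+..
...+####                              .++++##...
...+###+                               ++++##+..
...+###+                              .++++##+..
...+###+        .       +. .+         .++++##...
...+###+     + .+       +. .+         .++++##+..
...+###+    .+  .                     .++++##+..
...
[... 717 characters left out ...]
    .++++##+..
...+####                               ++++##+..
...+####.                             .++++##+..
...+###+                               ++++##+..
...+###+                               ++++##+..
....####.        ......      ....   ...+#####+..
...+######+++#########+      ################+..
...+##################+      +###############+..
...+##################+      ################+..
...+###################++#++###############++...
....#########################+##++###++##+......
................................................
................................................
...........++++.................................
.......+########+++.............................
```

The top face carries 3+2+3 = 8 dots and its right neighbour 1 dot, so six presses are needed. The button lies within 1 mm of plan. Descending for the first press.

Request:
arm_command:
  steps:
    - [[0,0,0,0.4,0,0,0],[0,0,0,0.7,0,0,0],[0,0,0,0.8,0,0,0],[0,0,0,0.6,0,0,0],[0,0,0,0.35,0,0,0],[0,0,0,0.05,0,0,0],[0,0,0,0,0,0,0]]

```text
time_s: 22.22
eef_pos: [558.6, -73.9, 97.2]
ee_rot: [0.001, 0.145, 0.989, -0.0]
force: [0.1, 0.1, -0.2]
grip_width: -0.007
grip_force: 0.0
```

Request:
arm_command:
  steps:
    - [[0,0,0,0.25,0,0,0],[0,0,0,0.25,0,0,0],[0,0,0,0,0,0,0]]

```text
time_s: 22.6
eef_pos: [558.8, -73.9, 72.2]
ee_rot: [0.001, 0.145, 0.989, -0.0]
force: [-1.4, 0.6, 11.3]
grip_width: -0.001
grip_force: 5.9
```

11 N at 72.2 means the firm stop was reached. I release and check the count.

Request:
arm_command:
  steps:
    - [[0,0,0,-0.25,0,0,0],[0,0,0,-0.25,0,0,0],[0,0,0,0,0,0,0],[0,0,0,0,0,0,0],[0,0,0,0,0,0,0],[0,0,0,0,0,0,0]]

```text
time_s: 23.35
eef_pos: [558.0, -73.6, 96.0]
ee_rot: [-0.0, 0.145, 0.989, 0.0]
force: [0.4, -0.4, 0.9]
grip_width: -0.001
grip_force: 0.0
```

```bash
python3 - <<'E'
from h import *
s,im,u,d=drum();print(s["eef_pos"],s["force"],u.round(0).tolist());art(d,5)
cv2.imwrite("pics/w8.png",im[:,:,::-1])
E
```

```text
[557.99222766 -73.63884299  95.97858014] [ 0.41365049 -0.35430993  0.90757919] [[177.0, 256.0], [225.0, 341.0], [320.0, 312.0], [279.0, 220.0], [320.0, 244.0]]
.......................+#################....###
.......................+################+...+###
.......................#################....####
......##########################################
.....###########################################
....+###########################################
....####++++++++++++++#################++++#####
...+####++++++++++++++#################+#+######
...#####++++++++++++++#################+#+######
..+#####++++++++##++++################+++#######
..######++++++#+.     ##########################
..######++++++        ##########################
..######++++          ##########################
..######.             ##########################
..######             .##########################
..######             +##########################
..######             ################+#+########
..######       +.    ###############++##########
..######      .+.    ###########################
..###### 
[... 711 characters left out ...]
##############
..######                   .####################
..######                    ####################
..######                    ####################
..######                   .####################
..######                   #####################
..#####################. .######################
..#####################. #######################
..##################### +#######################
..##############################################
..##############################################
..##########################+###################
...+..++...+...+...#############################
.................+############################++
........++++#+.+################################
```

Request:
arm_command:
  steps:
    - [[0,0,0,0.25,0,0,0],[0,0,0,0.25,0,0,0],[0,0,0,0,0,0,0],[0,0,0,-0.25,0,0,0],[0,0,0,-0.25,0,0,0],[0,0,0,0,0,0,0],[0,0,0,0,0,0,0],[0,0,0,0,0,0,0]]

```text
time_s: 24.4
eef_pos: [557.9, -73.6, 95.7]
ee_rot: [-0.0, 0.145, 0.989, 0.0]
force: [0.2, 1.1, -0.0]
grip_width: -0.004
grip_force: 0.0
```

Request:
arm_command:
  steps:
    - [[0,0,0,0.25,0,0,0],[0,0,0,0.25,0,0,0],[0,0,0,0,0,0,0],[0,0,0,-0.25,0,0,0],[0,0,0,-0.25,0,0,0],[0,0,0,0,0,0,0],[0,0,0,0,0,0,0],[0,0,0,0,0,0,0]]

```text
time_s: 25.4
eef_pos: [557.9, -73.6, 95.8]
ee_rot: [-0.0, 0.145, 0.989, 0.0]
force: [0.7, 0.2, 1.0]
grip_width: 0.003
grip_force: 0.0
```

Request:
arm_command:
  steps:
    - [[0,0,0,-0.5,0,0,0],[0,0,0,-0.8,0,0,0],[0,0,0,-0.8,0,0,0],[0,0,0,-0.5,0,0,0],[0,0,0,0,0,0,0],[0,0,0,0,0,0,0]]

```text
time_s: 26.15
eef_pos: [557.7, -73.5, 224.8]
ee_rot: [-0.001, 0.145, 0.989, 0.0]
force: [-0.1, 0.0, -0.8]
grip_width: -0.0
grip_force: 0.0
```

```bash
python3 - <<'E'
from h import *
s,im,u,d=drum();print(s["eef_pos"],s["force"]);art(d[40:200],5)
for c in (80,100,120,140,160,180):print(c,d[70:180:22,c].tolist())
E
```

```text
[557.65080514 -73.53756557 224.77756499] [-0.06052441  0.03359843 -0.84965609]
...+####+++++++#+#+++++##++++++#+++++++++++##+..
...+####+++#+#+++.             ++#+++++++++##+..
...+####++....                  .......++++##+..
...+###+                              .++++##+..
...+###+                              .+++###+..
...+####                              .++++##+..
...+###+                              .++++##+..
...+###+                            . .++++##+..
...+###+                +             .++++##+..
...+###+               .+         .   .++++##+..
...+###+                         .+   .++++##+..
...+####                          .   .++++##+..
...+###+                              .++++##+..
...+####    .+                        .++++##+..
...+###+    ..                        .++++##+..
...+###+               .+.      ..    .++++##+..
...+###+                .       +++   .++++##+..
...+###+                        ...   .++++##+..
...+###+                              .++++##+..
...+####    .+                        .++++##+..
...+###+    .+                        .++
[... 382 characters left out ...]
     . .++++##+..
...+###+                              .++++##+..
...+###+.        .......    .....   ...+#####+.+
...+#####++#+#########+      ################+++
80 [[226, 231, 229], [226, 231, 229], [226, 231, 229], [227, 231, 230], [227, 231, 229]]
100 [[226, 231, 233], [227, 231, 233], [227, 231, 233], [227, 231, 233], [226, 230, 233]]
120 [[229, 233, 236], [232, 237, 239], [77, 79, 78], [229, 233, 235], [229, 235, 238]]
140 [[226, 230, 233], [227, 231, 234], [227, 232, 234], [226, 230, 233], [227, 231, 233]]
160 [[197, 195, 185], [198, 196, 186], [147, 147, 141], [198, 196, 185], [198, 197, 186]]
180 [[169, 166, 166], [171, 170, 168], [170, 168, 167], [169, 167, 167], [169, 168, 166]]
```

Three presses gave 3 dots on top (2 on the left, 4 on the right), so each press steps once. Three more to go.

Request:
arm_command:
  steps:
    - [[0,0,0,0.5,0,0,0],[0,0,0,0.8,0,0,0],[0,0,0,0.8,0,0,0],[0,0,0,0.5,0,0,0],[0,0,0,0,0,0,0],[0,0,0,0,0,0,0]]

```text
time_s: 26.95
eef_pos: [558.5, -73.8, 97.0]
ee_rot: [0.0, 0.145, 0.989, -0.0]
force: [0.0, 0.5, -0.4]
grip_width: -0.001
grip_force: 0.0
```

Request:
arm_command:
  steps:
    - [[0,0,0,0.25,0,0,0],[0,0,0,0.25,0,0,0],[0,0,0,0,0,0,0],[0,0,0,-0.25,0,0,0],[0,0,0,-0.25,0,0,0],[0,0,0,0,0,0,0],[0,0,0,0,0,0,0],[0,0,0,0,0,0,0]]

```text
time_s: 27.95
eef_pos: [557.9, -73.6, 95.8]
ee_rot: [-0.0, 0.145, 0.989, 0.0]
force: [0.0, -0.7, -1.2]
grip_width: 0.0
grip_force: 0.0
```

Request:
arm_command:
  steps:
    - [[0,0,0,0.25,0,0,0],[0,0,0,0.25,0,0,0],[0,0,0,0,0,0,0],[0,0,0,-0.25,0,0,0],[0,0,0,-0.25,0,0,0],[0,0,0,0,0,0,0],[0,0,0,0,0,0,0],[0,0,0,0,0,0,0]]

```text
time_s: 28.95
eef_pos: [557.9, -73.6, 95.8]
ee_rot: [-0.0, 0.145, 0.989, 0.0]
force: [0.3, 0.1, 0.3]
grip_width: -0.002
grip_force: 0.0
```

Request:
arm_command:
  steps:
    - [[0,0,0,0.25,0,0,0],[0,0,0,0.25,0,0,0],[0,0,0,0,0,0,0],[0,0,0,-0.25,0,0,0],[0,0,0,-0.25,0,0,0],[0,0,0,0,0,0,0],[0,0,0,0,0,0,0],[0,0,0,0,0,0,0]]

```text
time_s: 29.95
eef_pos: [557.8, -73.6, 95.8]
ee_rot: [-0.001, 0.145, 0.989, 0.0]
force: [0.2, 0.2, 0.7]
grip_width: -0.0
grip_force: 0.0
```

Request:
arm_command:
  steps:
    - [[0,0,0,-0.5,0,0,0],[0,0,0,-0.8,0,0,0],[0,0,0,-0.8,0,0,0],[0,0,0,-0.5,0,0,0],[0,0,0,0,0,0,0],[0,0,0,0,0,0,0]]

```text
time_s: 30.7
eef_pos: [557.7, -73.5, 224.8]
ee_rot: [-0.001, 0.145, 0.989, 0.0]
force: [-0.1, -0.1, 0.1]
grip_width: 0.003
grip_force: 0.0
```

```bash
python3 - <<'E'
from h import *
s,im,u,d=drum();print(s["time_s"],s["eef_pos"],s["force"]);art(d[40:200],5)
for c in (60,80,100,120,140,160,170):print(c,d[70:180:22,c].tolist())
im=capture("scene");a=cv2.imread("pics/s6.png")[:,:,::-1]
print(np.abs(im[110:225,330:400].astype(int)-a[110:225,330:400]).mean())
print(im[182,365:400:2].mean(1).astype(int).tolist())
E
```

```text
30.7 [557.66225252 -73.51761159 224.80845779] [-0.11867628 -0.07680106  0.09393045]
...+#####++++++#+++++++++++++++##++#++#++++##+..
...+#####+##+#++++..++++++.+...++#####+++++##+..
...+####+......    ...........  .......++++##+..
...+###+          ............        .++++##+..
...+###+.         ............        .++++##+..
...+####.         ............        .++++##+..
...+###+.         ............        .++++##+..
...+###+.          ...........      . .+#++##+..
...+###+.      .  ....++.+++..        .++++##+..
...+###+.    .++  ....++.++...   .    .+++###+..
...+###+.    .+.   ...........  .+++. .++++##+..
...+####.     .   ............    .+. .++++##+..
...+###+.  .      ............        .++++##+..
...+####. .+.     ............        .++++##+..
...+###+  .+.     ....+...+...        .++++##+..
...+###+.     ..  ...+++.+++.. +.     .+#++##+..
...+####.    .++  ....+..++... .++... .++++##+..
...+####.    ...  ............  ..++. .++++##+..
...+###+          ............     .  .++++##+..
...+####.  ..     .............       .++++##+..
...+###+. .+.     ............      
[... 549 characters left out ...]
++
60 [[228, 221, 66], [229, 222, 65], [236, 224, 68], [174, 165, 79], [231, 224, 65]]
80 [[228, 223, 67], [231, 224, 67], [235, 230, 66], [229, 222, 67], [233, 228, 66]]
100 [[230, 90, 83], [232, 92, 85], [235, 93, 84], [231, 92, 84], [231, 92, 85]]
120 [[232, 94, 85], [235, 94, 84], [219, 94, 86], [233, 94, 84], [237, 93, 83]]
140 [[231, 92, 82], [231, 93, 83], [238, 91, 82], [231, 92, 83], [232, 91, 81]]
160 [[197, 195, 185], [174, 173, 164], [155, 154, 146], [200, 198, 187], [192, 191, 180]]
170 [[198, 194, 184], [106, 103, 101], [198, 194, 185], [202, 198, 188], [120, 116, 112]]
10.996024844720496
[109, 108, 107, 109, 109, 110, 111, 109, 111, 109, 111, 161, 129, 130, 127, 129, 131, 133]
```

Red with 6 dots is on top, and the cover's edge has not moved since it was placed. Handing in.

```bash
python3 -c "
from rig import *
print(finish_job())"
```

```text
the job is handed in; nothing more can be done
None
```

The cover stands upright on its hooks in the rack slot, and the drum shows its red 6-dot face on top after six presses; I handed the job in at about 31 s, with the gripper clear of everything.

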